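# Index the rotary board table by one hole under the inspection microscope

## Task

The board under the inspection microscope is done. With a fingertip press in the black-capped indexing plunger on the rim of the rotary table, turn the table one hole - the way that brings the board with the finned heat sink straight under the microscope - and let the plunger spring fully up in that hole. Don't turn the wrong way or run past that hole, leave the boards lying in their nests, and leave the loose things on the bench as they are.

Things in the scene. Friction and masses are not known exactly. Their poses are not given: they have to be found in the camera images.
- fixture: rotary indexing fixture, bolted down: round grey base, 344 mm diameter, 12 mm thick. Above it the fixed steel index plate, 336 mm diameter, top face 40 mm above the bench: a circular slot 6 mm wide joins eight holes, one every 45 degrees, 140 mm from the axis. Origin: on the turntable's axis at bench level; z up, x towards the microscope's column on the rim, 200 mm from the axis
- microscope_spot (a point): inspection spot straight below the black microscope: 80 mm from the turntable's axis, 57 mm above the bench, where the underside centre of a board comes to lie. The microscope's lowest part (ring light, 42 mm diameter) is 119 mm above the bench, its top 220 mm
- turntable_top (a point): centre of the turntable's top face, 54 mm above the bench; x points away from the plunger and turns with the table. The turntable is an aluminium disc of 226 mm diameter with eight nests every 45 degrees, centred 80 mm from the axis: grey pads 3 mm high inside four steel pins that reach 63 mm above the bench
- turntable (a joint): angle of the turntable (rad), growing anticlockwise seen from above. 0 at the start, plunger up in a hole; the neighbouring holes are at +0.785 and -0.785. It turns endlessly either way with about 0.1 N m of friction, but is locked (under 1 mm of play at the plunger) while the plunger's collar sits in a hole
- plunger (a joint): how far the indexing plunger is pressed in (down), m: 0 fully up, 0.011 bottom stop; its spring needs about 4 N at 0 and 8 N at the stop. From 0.008 on the table is free. Between holes the round-nosed collar (10 mm) slides under the index plate at about 0.008 and springs up to 0 by itself in the next hole (11.4 mm wide), drawing the table in from up to 3 mm off
- plunger_cap: black plastic cap of the plunger: flat round top of 26 mm diameter, widening to 32 mm, 9 mm high, on a 12 mm shank, 140 mm from the turntable's axis, and turning with the table. Origin: centre of its underside. It stands on the table's lug, 38 mm wide, faces 44 to 54 mm above the bench, whose end is 162 mm from the axis
- plunger_top (a point): centre of the flat top of the plunger's cap, where a fingertip presses; 86 mm above the bench with the plunger up. At the start it is straight across the axis from the microscope. A fingertip pressing here can drag the table round by friction (about 1 N sideways is needed)
- board_heatsink: loose round green circuit board, 44 mm diameter, 2 mm thick, that carries one square finned aluminium heat sink of 22 x 22 x 16 mm in its middle; it lies in a nest next to the microscope's, on the left or on the right. Origin: centre of its underside, 57 mm above the bench in a nest
- board_cans: loose round board of the same size with two upright aluminium capacitor cans (12 mm diameter, 14 mm tall); in the nest on the microscope's other side. Origin: centre of its underside
- board_chips: loose round board of the same size with only flat chips and a low connector; at the start in the nest below the microscope, already inspected. Origin: centre of its underside
- screwdriver: loose screwdriver, 170 mm long, lying flat; bystander. Origin: on its underside, about its middle
- solder_spool: loose spool of solder wire, 60 mm diameter, 44 mm tall, standing on its end; bystander. Origin: on its underside, about its middle
- flux_bottle: small loose bottle, 36 mm diameter, 85 mm tall, upright; bystander. Origin: on its underside, about its middle
- spare_pcb: loose rectangular green circuit board, 70 x 45 mm, up to 13 mm high, lying on the bench; bystander. Origin: on its underside, about its middle
- tweezers: loose steel tweezers, 128 mm long, 8 mm high, lying flat; bystander. Origin: on its underside, about its middle
- tape_reel: loose component reel, 90 mm diameter, 14 mm high, lying flat; bystander. Origin: on its underside, about its middle
- parts_box: loose small open black box, 90 x 70 x 35 mm; bystander. Origin: on its underside, about its middle
There are look-alikes about, which are no part of the job. What is shaped like the board_cans but red or white is not meant.

How it is judged:
On the way, in this order (a step that is already met when the one before it is completed fails the run):
1. a finger has pressed the plunger in, clear of the index plate (value of joint plunger above 0.0072 m and contact force between the fingers and plunger_cap above 0.5 N), for 0.05 s.
2. the table has turned one hole and the plunger has sprung up in that hole ((value of joint turntable above 0.74 rad or value of joint turntable below -0.74 rad) and value of joint plunger below 0.002 m), for 0.2 s.
At the end, for the whole second after the job is handed in: The board with the heat sink lies within 6 mm (horizontally) of the spot under the microscope, the turntable is one hole (0.785 rad, within 0.045) from where it started and at rest, the plunger is up to within 2 mm, and the three boards lie flat in their nests (horizontal distance between board_heatsink and microscope_spot below 0.006 m and value of joint plunger below 0.002 m and (value of joint turntable between 0.74 and 0.83 rad or value of joint turntable between -0.83 and -0.74 rad) and velocity of joint turntable between -0.02 and 0.02 rad/s and height (world z) of each of board_heatsink, board_cans, board_chips below 0.06 m and angle between each of board_heatsink, board_cans, board_chips's own z axis and vertical below 0.06 rad); the robot touches nothing.
It fails at once if the table is turned more than about 20 degrees the wrong way (horizontal distance between board_heatsink and microscope_spot above 0.085 m).
It fails at once if the table runs more than about 15 degrees past the next hole (value of joint turntable above 1.05 rad or value of joint turntable below -1.05 rad).
It fails at once if a board is lifted or tipped out of its nest (height (world z) of any of board_heatsink, board_cans, board_chips above 0.064 m or angle between any of board_heatsink, board_cans, board_chips's own z axis and vertical above 0.2 rad).
It fails at once if a loose thing on the bench is shifted by more than 20 mm (distance of any of screwdriver, solder_spool, flux_bottle, spare_pcb, tweezers, tape_reel, parts_box from where it was at the start of the episode above 0.02 m).
It also fails if it takes over 35 s, if anything falls off the work surface, if the arm or the gripper's body presses on something with over 40 N, if the wrist force passes 120 N, or if a joint passes its speed limit or range.

## Robot

A 6-joint arm with a two-finger parallel gripper is mounted at the origin on the work surface. World frame = base frame: x ahead of the robot, y to its left, z up, the work surface at z = 0. Lengths are in m, angles in rad, forces in N, time in s.
With the tool pointing down it reaches from about 0.225 to 0.725 m from the base axis. Payload 3.1 kg.
Tool frame: the origin (TCP) lies on the centre line of the jaws, within the pads' length; the fingertips stand bot.nose_length ahead of it and the grasp point (between the pads) lies 2 mm behind it (bot.nose_length is the distance from the TCP to the fingertips, in m); z points along the fingers, y is the line along which they close (so a half turn about z gives the same grasp; the last joint's range is limited). The gripper opens to 85 mm and grips with 20 to 120 N. Pads are 22 mm wide; open, the fingers measure 114 mm over their backs; the gripper's body (76 mm by 85 mm) begins 54 mm behind the grasp point. The pads swing forward as they close: fully open they stand 13 mm farther back than shut.
Start: joints at [1.015, 0.048, 0.099, 1.622, 0, 1.443], TCP at [0.218, 0.478, 0.248] pointing down, gripper open.
Joint ranges: [-2.91, 2.91], [-0.99, 1.94], [-1.21, 1.42], [-2.12, 2.29], [-1.49, 1.47], [-3.14, 3.14]. Speed limits (rad/s): [2.79, 2.79, 3.14, 3.14, 3.14, 3.14].

## Interface

Orientations are given as a rotation vector (axis times angle).
In Python, from station import read_state, grab_frame, get_calibration, bot gives the robot as it stands.
- The arm moves only by the shell command python3 -m crank 'ROWS'. ROWS is JSON, a list of rows, each a list of 7 numbers: the shift along the tool's x, y, z in mm, then the turn, a rotation vector about the tool's x, y, z in degrees, then the closure, from 0 (fully open) to 1 (shut). A call has 1 to 10 rows; each row shifts and turns the commanded pose from where the row before left it, along the tool's axes as they then stand; what a row does not reach is not made up. A row lasts 1/12 s, in which the tool goes at most 41.7 mm and 7.16 degrees, less where a joint would pass 70% of its speed; a pose out of reach is approached as far as the arm can. A call with a gripper value outside its range is refused whole. The fingers move at their own pace and stop on an object; the grip force is fixed at half the most. Time passes only in rows, so rows that do not move let the fingers close. It gives the time, the measured TCP pose, the force, the opening and the grip force at its end, in the units of the state.
- read_state(): the state, without advancing time (a new reading comes with each control period).
- grab_frame(name): name is "scene" or "top" or "wrist"; returns the picture (400x640x3 uint8, blue, green, red); there is no depth.
- get_calibration(name): a dict with "fx", "fy", "cx", "cy" (pixels), "rvec" (rotation vector, rad) and "tvec" (3), from world to camera coordinates, as OpenCV has them. Camera axes: x right, y down, z forward; pixel columns grow to the right and rows downward; lengths in m; the calibration is good to about 2 mm. The wrist camera is an equidistant fisheye: a pixel r from the principal point sees the ray r / f radians off the axis. A picture is of the moment at which its call begins: read the wrist's pose just before it. get_calibration takes no time and is no camera call; for the wrist camera it gives the pose at the moment of the call.
- bot.job_done(): hands the job in; it is judged then, once.
The state is a dict: "clock": time; "joints": joint angles; "qvel": joint speeds; "tau": joint torques, N m; "tcp_pos": TCP position; "tool_rot": TCP orientation; "force": force on the tool from outside, world axes, zero at the start; "wrist_torque": the same for the moment, N m; "finger_gap": finger opening in m; "finger_force": force on a finger pad.
Only numpy, scipy, OpenCV 4.12 (cv2) and the standard library are available. Lean on these libraries where they do the work, as an engineer would, in place of code of your own. Each camera call takes 0.05 s, during which the arm holds its last target. There are 200 camera calls.

## Working session

There is one attempt and no reset: what is moved stays moved. The work goes in short steps, Python scripts to look and compute and a shell command to move; the robot and the scene stay as the last step left them, time stands still between calls to the robot, and variables do not carry over. Pictures are saved under pics/ and viewed, at most 10 in all, crops included, and the job is handed in when it is done.

```bash
mkdir -p pics; python3 - <<'E'
from station import *
import cv2,numpy as np
for n in("top","scene"):
    cv2.imwrite(f"pics/{n}0.png",grab_frame(n)); c=get_calibration(n); print(n,c)
s=read_state(); print(s["tcp_pos"],s["tool_rot"],bot.nose_length,s["clock"])
E
```

```text
top {'fx': 371.82260145573434, 'fy': 371.82260145573434, 'cx': 318.4175624607034, 'cy': 196.5271998739468, 'rvec': array([ 2.18644125, -2.1455661 ,  0.0756329 ]), 'tvec': array([-0.01032789,  0.53621246,  1.09646122])}
scene {'fx': 373.1410432400633, 'fy': 373.1410432400633, 'cx': 316.2531108415419, 'cy': 203.40879815466118, 'rvec': array([ 0.72597602,  2.714999  , -0.99522609]), 'tvec': array([ 0.47964467, -0.12450858,  1.36610636])}
[0.21753973 0.47724904 0.24721321] [-0.66673773 -3.06928072  0.00316888] 0.017 0.1
```

View pics/top0.png

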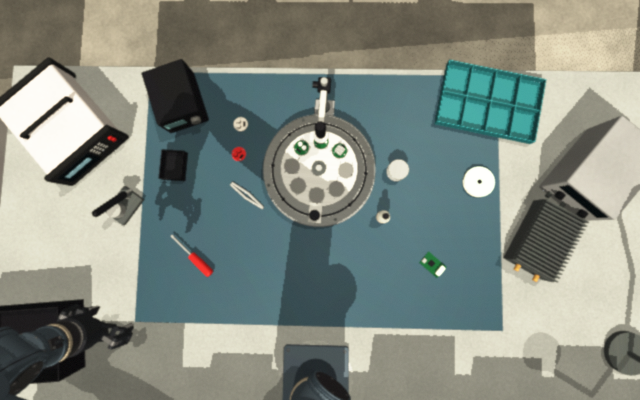

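View pics/scene0.png

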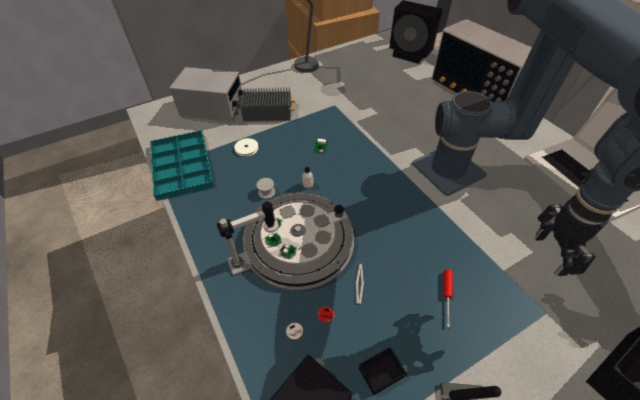

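The top view shows the fixture centred near (319,168), the plunger cap at (314,215) and the boards at (302,147), (321,142) and (340,150). The red and white can look-alikes lie on the bench at (238,154) and (240,124). Next I'll enlarge the boards and measure.

```bash
cat > h.py <<'E'
import cv2,numpy as np
from station import *
def ray(n,u,v,z):
    c=get_calibration(n);R=cv2.Rodrigues(c["rvec"])[0];C=-R.T@c["tvec"]
    d=R.T@np.array([(u-c["cx"])/c["fx"],(v-c["cy"])/c["fy"],1]);return C+d*(z-C[2])/d[2]
E
python3 - <<'E'
from h import *
t=cv2.imread("pics/top0.png");s=cv2.imread("pics/scene0.png")
a=cv2.resize(t[120:230,265:375],(600,600),interpolation=cv2.INTER_CUBIC)[:,:]
b=cv2.resize(s[190:290,220:360],None,fx=5.6,fy=5.6,interpolation=cv2.INTER_CUBIC)
cv2.imwrite("pics/tc.png",a);cv2.imwrite("pics/sc.png",b)
for n,im,(u0,v0,u1,v1) in(("top",t,(300,205,330,228)),("scene",s,(328,200,350,222))):
    g=im[v0:v1,u0:u1].max(2); m=(g<45).astype(np.uint8)
    k,l,st,ce=cv2.connectedComponentsWithStats(m)
    for i in range(1,k):
        if st[i,4]>15: p=ce[i]+[u0,v0]; print(n,p,st[i],ray(n,*p,.082))
for p in((302,147),(321,142),(340,150)): print(p,ray("top",*p,.06))
print("axis",ray("top",319,168,.06),ray("scene",298,229,.06))
E
```

```text
top [313.96774194 214.93548387] [10  6  9  9 62] [0.47831631 0.010213   0.082     ]
scene [338.6125 209.8125] [ 6  5 11 11 80] [0.48042168 0.01633084 0.082     ]
(302, 147) [0.67907659 0.05044192 0.06      ]
(321, 142) [ 0.69495414 -0.00539402  0.06      ]
(340, 150) [ 0.67182819 -0.06182361  0.06      ]
axis [ 0.61720127 -0.00100515  0.06      ] [0.61584479 0.00298368 0.06      ]
```

View pics/tc.png

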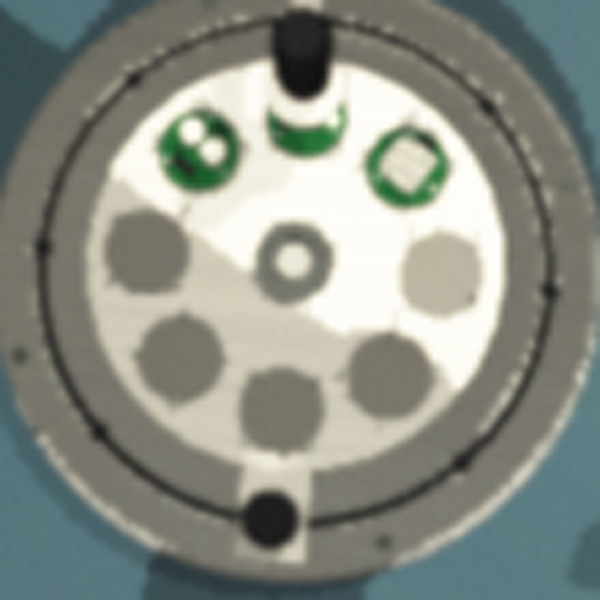

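View pics/sc.png

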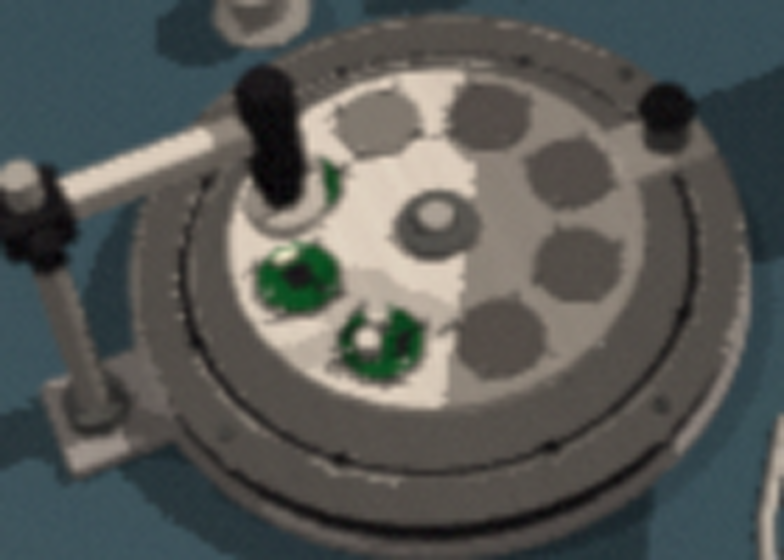

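In the top crop, the square finned block is on the right board at (407,165), so that is the heat sink. The two cans are on the left board at (200,150), and the chips are at (307,125) under the microscope. The scene crop agrees: the cans are at (380,340), on the near side. The heat sink therefore has to go anticlockwise (+0.785), which takes the plunger from about (0.479, 0.012) towards −y. I'll move above the cap with the fingers shut.

```bash
python3 -m crank '[[-15,-11,0,0,0,0,1],[-30,-22,0,0,0,0,1],[-30,-22,0,0,0,0,1],[-30,-22,0,0,0,0,1],[-30,-22,0,0,0,0,1],[-30,-22,0,0,0,0,1],[-30,-22,0,0,0,0,1],[-30,-22,0,0,0,0,1],[-30,-22,0,0,0,0,1],[-30,-22,0,0,0,0,1]]'
python3 -m crank '[[-30,-22,0,0,0,0,1],[-30,-22,0,0,0,0,1],[-30,-22,10,0,0,0,1],[-30,-21,15,0,0,0,1],[-26,-18,15,0,0,0,1],[0,0,0,0,0,0,1],[0,0,0,0,0,0,1]]'
python3 - <<'E'
from h import *
s=read_state();print(s["tcp_pos"],s["tool_rot"],s["joints"],s["finger_gap"],s["clock"])
c=get_calibration("wrist");print(c)
w=grab_frame("wrist");cv2.imwrite("pics/w1.png",w)
E
```

```text
clock: 0.93
tcp_pos: [0.3906, 0.1675, 0.2479]
tool_rot: [-0.667, -3.07, 0.0]
force: [0.7, -0.2, 0.2]
finger_gap: -0.0
finger_force: 0.0
clock: 1.52
tcp_pos: [0.4789, 0.012, 0.2062]
tool_rot: [-0.671, -3.064, 0.0]
force: [-0.4, 0.6, -0.3]
finger_gap: -0.0001
finger_force: 0.0
[0.47887152 0.011968   0.20622667] [-6.71037101e-01 -3.06437842e+00  2.63412393e-04] [-1.15315628e-01 -7.25580844e-02 -1.03809408e-01  1.54414140e+00
  2.93603249e-04  3.15837767e-01] -0.00013763926864531484 1.5167
{'fx': 309.70691628693146, 'fy': 309.70691628693146, 'cx': 321.37782957319155, 'cy': 198.49904157420306, 'rvec': array([-2.42925735, -1.55524735, -0.23046569]), 'tvec': array([-0.21181933, -0.43735212,  0.21429992])}
```

View pics/w1.png

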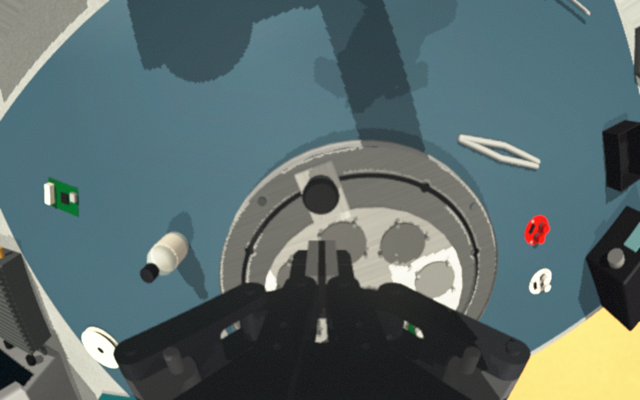

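The wrist view shows the cap at (321,195) and the index slot as a dark circle with a hole at (427,188). I'll cast both and fit the slot circle to get the axis.

```bash
cat >> h.py <<'E'
def wray(c,P,z):
    P=np.atleast_2d(P).astype(float);R=cv2.Rodrigues(c["rvec"])[0];C=-R.T@c["tvec"]
    q=P-[c["cx"],c["cy"]];r=np.hypot(*q.T)+1e-9;th=r/c["fx"]
    d=np.c_[q*(np.sin(th)/r)[:,None],np.cos(th)]@R;return C+d*((z-C[2])/d[:,2])[:,None]
E
python3 - <<'E'
from h import *
from scipy.optimize import least_squares
w=cv2.imread("pics/w1.png");c=get_calibration("wrist");g=w.max(2)
m=(g<45).astype(np.uint8)
k,l,st,ce=cv2.connectedComponentsWithStats(m[170:222,290:350])
i=1+st[1:,4].argmax();print("cap",ce[i]+[290,170],st[i])
print("cap all @.082",wray(c,ce[i]+[290,170],.082))
v,u=np.nonzero(m);X=wray(c,np.c_[u,v],.040)
a=np.array([.617,.001])
for tol in(.010,.005,.004):
    d=np.hypot(*(X[:,:2]-a).T);s=(abs(d-.14)<tol)&((u<305)|(u>340))&(v<(300))&((u<255)|(v<235)&(u>340)|(v<215)&(u<310)|(u>450))
    a=least_squares(lambda p:np.hypot(*(X[s,:2]-p).T)-.14,a,loss="soft_l1",f_scale=.001).x;print(a,s.sum(),d[s].mean(),d[s].std())
for h in((427,188),):print(h,wray(c,h,.04),)
p=wray(c,ce[i]+[290,170],.082)[0,:2];print("r",np.hypot(*(p-a)),"ang",np.degrees(np.arctan2(*(p-a)[::-1])))
hh=wray(c,(427,188),.04)[0,:2]-a;print("hole ang",np.degrees(np.arctan2(*hh[::-1])),np.hypot(*hh))
E
```

```text
cap [320.01260504 186.58403361] [ 13   8  35  29 238]
cap all @.082 [[0.47182948 0.01568441 0.082     ]]
[0.61933508 0.0027829 ] 837 0.13903763977746386 0.003398311862130159
[0.61946459 0.00301841] 733 0.13986808996450914 0.0015176519099625945
[0.61945764 0.00301723] 706 0.13990964674699485 0.0012556643151489318
(427, 188) [[0.52817873 0.10955668 0.04      ]]
r 0.14817061745498733 ang 175.09576756152455
hole ang 130.58870159939923 0.14029431096762257
```

Axis is at (0.6195, 0.003). The cap comes out at (0.480, 0.0137), from the hole angle of 130.6° plus 45° at a radius of 140 mm. That agrees with the top and scene rays, so I'll centre over it and go down.

```bash
python3 -m crank '[[0,2,20,0,0,0,1],[0,0,30,0,0,0,1],[0,0,30,0,0,0,1],[0,0,15,0,0,0,1],[0,0,0,0,0,0,1],[0,0,0,0,0,0,1]]'; python3 -m crank '[[0,0,5,0,0,0,1],[0,0,3,0,0,0,1],[0,0,3,0,0,0,1],[0,0,0,0,0,0,1],[0,0,0,0,0,0,1]]'
```

```text
clock: 2.07
tcp_pos: [0.4796, 0.0163, 0.1133]
tool_rot: [-0.663, -3.069, -0.0]
force: [-0.7, -0.0, 1.0]
finger_gap: -0.0004
finger_force: 0.0
clock: 2.48
tcp_pos: [0.4811, 0.0149, 0.1031]
tool_rot: [0.667, 3.069, 0.0]
force: [0.8, 0.1, 1.3]
finger_gap: 0.0001
finger_force: 0.9
```

```bash
python3 -m crank '[[0,0,3,0,0,0,1],[0,0,3,0,0,0,1],[0,0,3,0,0,0,1],[0,0,0,0,0,0,1],[0,0,0,0,0,0,1],[0,0,0,0,0,0,1]]'
```

```text
clock: 2.98
tcp_pos: [0.4812, 0.0149, 0.0944]
tool_rot: [0.667, 3.068, 0.001]
force: [-0.3, 0.1, 6.3]
finger_gap: -0.0
finger_force: 3.2
```

```bash
python3 -m crank '[[0,0,1.5,0,0,0,1],[0,0,0,0,0,0,1],[-1.1,-2.85,0,0,0,-1.25,1],[-2.2,-5.7,0,0,0,-2.5,1],[-2.2,-5.7,0,0,0,-2.5,1],[-2.2,-5.7,0,0,0,-2.5,1],[-1.1,-2.85,0,0,0,-1.25,1],[0,0,0,0,0,0,1],[0,0,0,0,0,0,1]]'
python3 - <<'E'
from h import *
s=read_state();p=s["tcp_pos"][:2]-[.6195,.003];print(np.hypot(*p),np.degrees(np.arctan2(p[1],p[0])),s["tcp_pos"],s["force"],s["tool_rot"])
t=grab_frame("top");w=grab_frame("wrist");cv2.imwrite("pics/t2.png",t);cv2.imwrite("pics/w2.png",w)
a=cv2.resize(t[120:230,265:375],(390,390),interpolation=cv2.INTER_CUBIC)
b=cv2.resize(w[100:330,200:500],(400,390*1))
cv2.imwrite("pics/c2.png",np.hstack([a,b]))
E
```

```text
clock: 3.73
tcp_pos: [0.4813, -0.0103, 0.093]
tool_rot: [0.398, 3.115, -0.002]
force: [-1.8, -0.8, 6.7]
finger_gap: -0.0
finger_force: 3.4
0.13882959956764385 -174.5225923810327 [ 0.48130431 -0.01025174  0.0930084 ] [-1.81948965 -0.83132234  6.69206665] [ 3.97647428e-01  3.11464736e+00 -1.85879229e-03]
```

View pics/c2.png

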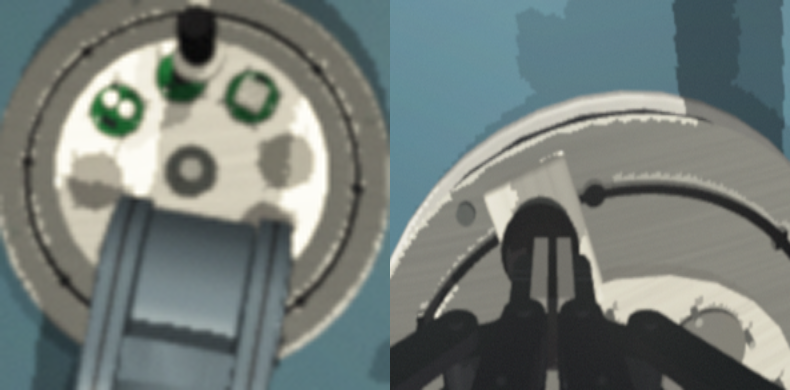

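The table follows: the heat-sink board is now at (252,97) in the crop, closer to the microscope, and the hole just left is visible at (593,195). The cap is still under the fingers, so I'll continue round.

```bash
python3 -m crank '[[-1.1,-2.85,0,0,0,-1.25,1],[-2.2,-5.7,0,0,0,-2.5,1],[-2.2,-5.7,0,0,0,-2.5,1],[-2.2,-5.7,0,0,0,-2.5,1],[-2.2,-5.7,0,0,0,-2.5,1],[-2.2,-5.7,0,0,0,-2.5,1],[-2.2,-5.7,0,0,0,-2.5,1],[-2.2,-5.7,0,0,0,-2.5,1],[-2.2,-5.7,0,0,0,-2.5,1],[-1.1,-2.85,0,0,0,-1.25,1]]'
python3 -m crank '[[-1.1,-2.85,0,0,0,-1.25,1],[-2.2,-5.7,0,0,0,-2.5,1],[-2.2,-5.7,0,0,0,-2.5,1],[-2.2,-5.7,0,0,0,-2.5,1],[-1.1,-2.85,0,0,0,-1.25,1],[0,0,0,0,0,0,1],[0,0,0,0,0,0,1]]'
python3 - <<'E'
from h import *
s=read_state();p=s["tcp_pos"][:2]-[.6195,.003];print(np.hypot(*p),np.degrees(np.arctan2(p[1],p[0])),s["tcp_pos"],s["force"],s["tool_rot"])
t=grab_frame("top");w=grab_frame("wrist");cv2.imwrite("pics/t3.png",t);cv2.imwrite("pics/w3.png",w)
a=cv2.resize(t[120:230,265:375],(390,390),interpolation=cv2.INTER_CUBIC)
b=cv2.resize(w[100:330,200:500],(400,390*1))
cv2.imwrite("pics/c3.png",np.hstack([a,b]))
# table angle from green board centroids (top view), left board and heat-sink board vs start
for n in("top0","t2","t3"):
    im=cv2.imread(f"pics/{n}.png");h=cv2.cvtColor(im,cv2.COLOR_BGR2HSV)
    m=cv2.inRange(h,(45,110,30),(85,255,255))[120:230,265:375]
    m=cv2.morphologyEx(m,cv2.MORPH_CLOSE,np.ones((5,5)))
    k,l,st,ce=cv2.connectedComponentsWithStats(m)
    for i in range(1,k):
        if st[i,4]>40:
            X=ray("top",*(ce[i]+[265,120]),.06)[:2]-[.618,.001];print(n,st[i,4],np.hypot(*X).round(4),np.degrees(np.arctan2(X[1],X[0])).round(1))
E
```

```text
clock: 4.67
tcp_pos: [0.4971, -0.0629, 0.093]
tool_rot: [-0.22, 3.132, -0.002]
force: [-2.1, -0.1, 6.2]
finger_gap: 0.0003
finger_force: 3.4
clock: 5.25
tcp_pos: [0.5108, -0.0836, 0.0933]
tool_rot: [-0.49, 3.101, -0.005]
force: [-1.5, -1.7, 7.0]
finger_gap: 0.0001
finger_force: 3.4
0.1389797719342271 -141.4518312100808 [ 0.51080607 -0.08360835  0.09328731] [-1.48691586 -1.74078922  6.99149195] [-0.4896973   3.10112131 -0.00473526]
top0 69 0.0767 44.8
t2 55 0.075 10.6
t2 75 0.0771 54.2
t3 103 0.0793 42.6
t3 58 0.0788 91.5
```

View pics/c3.png

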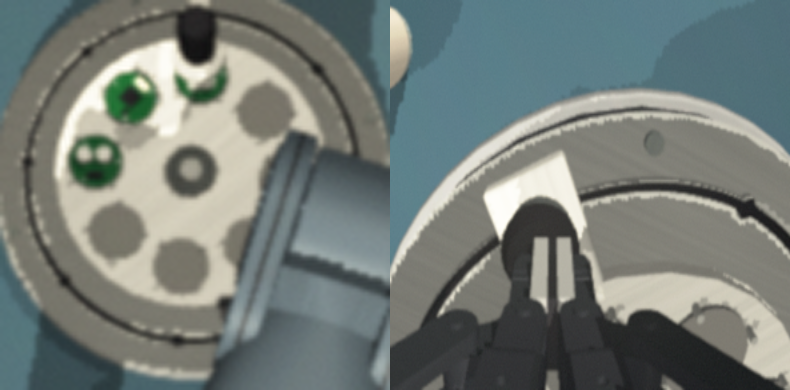

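The heat-sink board is now under the microscope at (203,80), and the cap and lug sit in the wrist view exactly where they were, so nothing has slipped. The arm pose says about 43°, so I'll add 1.5° and lift slowly so the plunger springs up.

```bash
python3 -m crank '[[-0.65,-1.7,0,0,0,-0.75,1],[-0.65,-1.7,0,0,0,-0.75,1],[0,0,0,0,0,0,1],[0,0,-1.5,0,0,0,1],[0,0,-2,0,0,0,1],[0,0,0,0,0,0,1],[0,0,0,0,0,0,1]]'
python3 -m crank '[[0,0,-2,0,0,0,1],[0,0,0,0,0,0,1],[0,0,0,0,0,0,1]]'
```

```text
clock: 5.93
tcp_pos: [0.5128, -0.0861, 0.0966]
tool_rot: [-0.531, 3.095, -0.004]
force: [-0.5, -1.5, 5.7]
finger_gap: 0.0001
finger_force: 2.8
clock: 6.18
tcp_pos: [0.5127, -0.0859, 0.0983]
tool_rot: [-0.531, 3.095, -0.003]
force: [-0.3, -0.6, 4.9]
finger_gap: -0.0005
finger_force: 2.5
```

There is still a 5 N spring force at about 5 mm depth, so the collar is rising in the hole. I'll lift off.

```bash
python3 -m crank '[[0,0,-2,0,0,0,1],[0,0,-2,0,0,0,1],[0,0,-3,0,0,0,1],[0,0,-10,0,0,0,1],[0,0,-30,0,0,0,1],[0,0,-30,0,0,0,1],[0,0,-20,0,0,0,1],[0,0,0,0,0,0,1],[0,0,0,0,0,0,1]]'
python3 - <<'E'
from h import *
w=grab_frame("wrist");t=grab_frame("top");s=grab_frame("scene")
a=cv2.resize(s[190:290,220:360],(400,286),interpolation=cv2.INTER_CUBIC)
b=cv2.resize(t[120:230,265:375],(286,286),interpolation=cv2.INTER_CUBIC)
cv2.imwrite("pics/c4.png",np.hstack([a,b]));cv2.imwrite("pics/w4.png",w)
c=get_calibration("wrist");np.save("c4.npy",c,allow_pickle=True)
# cap from scene
g=s.max(2);v0,v1,u0,u1=185,225,295,345
k,l,st,ce=cv2.connectedComponentsWithStats((g[v0:v1,u0:u1]<45).astype(np.uint8))
for i in range(1,k):
    if st[i,4]>25:
        p=ce[i]+[u0,v0];X=ray("scene",*p,.082)[:2];q=X-[.6195,.003];print(p,st[i],X,np.hypot(*q),np.degrees(np.arctan2(q[1],q[0])))
E
```

```text
clock: 6.93
tcp_pos: [0.5128, -0.085, 0.1958]
tool_rot: [-0.532, 3.094, -0.001]
force: [0.8, 0.1, -0.9]
finger_gap: -0.0003
finger_force: 0.0
[312.64912281 192.10526316] [14  3  9 11 57] [ 0.5136251  -0.08772265] 0.13942773222100835 -139.4072121145702
```

View pics/c4.png

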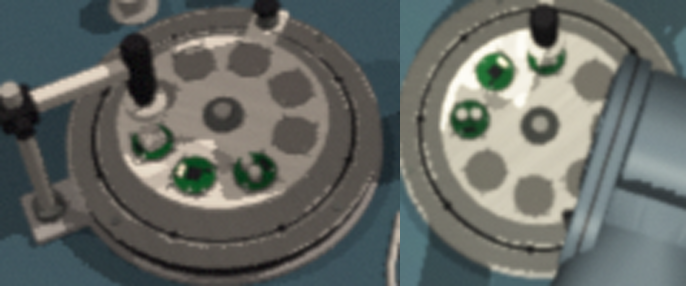

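View pics/w4.png

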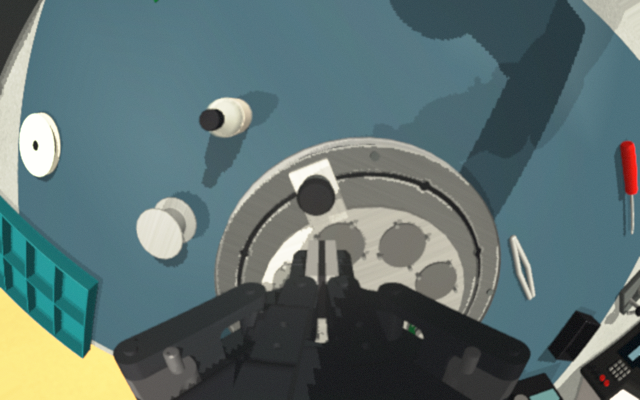

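Seen from the scene camera, the heat-sink board is under the microscope at (152,140) and all three boards lie flat. The cap turned 46° (±1°), within error of one hole. The cap also pushed back all the way up to the lift-off, which shows the plunger is seated. Handing in.

```bash
python3 -c "
from station import bot
print(bot.job_done())"
```

```text
the job is handed in; nothing more can be done
None
```

I turned the table one hole anticlockwise and handed the job in: the heat-sink board is under the microscope and the plunger sprang up in the new hole, going by the camera views and the spring force; no verdict came back.

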